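# Hang a screwdriver through the spring gate of a sliding hook on a crowded rack

## Robot

A 6-joint arm with a two-finger parallel gripper is mounted at the origin on a cart in front of the work surface, level with it; the furniture and walls round the work are solid. World frame = base frame: x ahead of the robot, y to its left, z up, the work surface at z = 0. Lengths are in m, angles in rad, forces in N, time in s.
With the tool pointing down it reaches from about 0.3 to 0.875 m from the base axis. Payload 6.4 kg.
Tool frame: the origin (TCP) lies at the very end of the fingers, on their centre line; the grasp point (between the pads) lies arm.grip_point_offset behind it (arm.grip_point_offset is the distance from the TCP to the grasp point, in m); z points along the fingers, y is the line along which they close (so a half turn about z gives the same grasp; the last joint's range is limited). The gripper opens to 88 mm and grips with 3 to 60 N. Pads are 18 mm wide; open, the fingers measure 123 mm over their backs; the gripper's body (75 mm by 187 mm) begins 45 mm behind the grasp point.
Start: joints at [-1.372, 0.181, 1.607, -0, 1.354, -0.206], TCP at [0.226, -0.529, 0.239] pointing down, gripper open.
Joint ranges: [-2.99, 2.99], [-0.89, 2.07], [0.3, 2.58], [-1.14, 4.28], [0, 2.63], [-3.12, 3.12]. Speed limits (rad/s): [2.57, 2.57, 3.01, 3.14, 3.14, 3.14].

## Interface

Orientations are given as a unit quaternion [w, x, y, z].
In Python, from bench import arm, optics, spotter gives the robot as it stands.
- The arm moves only by the shell command python3 -m crank 'ROWS'. ROWS is JSON, a list that holds one entry, the list of rows, each a list of 5 numbers: the opening, from 0 (shut) to 1 (fully open), then the shift along the tool's x, y, z in cm, then the turn about the tool's z in rad. A call has 1 to 5 rows; each row is the pose to reach, as a shift and turn from the pose commanded when the call began, along the tool's axes at that moment; what a row does not reach only later rows make up. A row lasts 1/8 s, in which the tool goes at most 62.5 mm and 10.7 degrees, less where a joint would pass 70% of its speed; a pose out of reach is approached as far as the arm can. A call with a gripper value outside its range is refused whole. The fingers move at their own pace and stop on an object; the grip force is fixed at half the most. Time passes only in rows, so rows that repeat a pose let the fingers close. It gives the time, the measured TCP pose, the force, the opening and the grip force at its end, in the units of the state.
- arm.state(): the state, without advancing time (a new reading comes with each control period).
- optics.read_camera(name): name is "scene" or "top" or "wrist"; returns a dict with "img" (400x640x3 uint8, red, green, blue), "intrinsics" (3x3 intrinsics, pixels), "rvec" (rotation vector, rad) and "tvec" (3), from world to camera coordinates, as OpenCV has them. Camera axes: x right, y down, z forward; pixel columns grow to the right and rows downward; lengths in m; the calibration is good to about 2 mm. The wrist camera is an equidistant fisheye: a pixel r from the principal point sees the ray r / f radians off the axis. A picture is of the moment at which its call begins. There is no depth.
- arm.hand_in(): hands the job in; it is judged then, once.
Trained networks look in the newest picture that a camera, given by its name, has taken for a name from the list of things; names that differ only in an ending like _2 or _b are one class to them, and where a whole thing is asked for, a point or a joint stands for the part that bears it (a point fixed in the world has none). Each returns a list of dicts, best first, with "conf" (0 to 1); they miss things now and then, are a little off and sometimes report something else, mostly with a low value. They report only what shows in the picture. A call takes as long as a camera call.
- spotter.regions_of(label, camera): "region" (400x640 bool, what is visible of it) and "box" ([left, top, width, height] in pixels, round what is visible of it).
The state is a dict: "time_s": time; "joint_pos": joint angles; "dq": joint speeds; "effort": joint torques, N m; "tool_pos": TCP position; "tool_rot": TCP orientation; "force": force on the tool from outside, world axes, zero at the start; "torque": the same for the moment, N m; "gripper_width": opening from 0.0 (shut) to 1.0 (fully open); "grip_force": force on a finger pad.
Only numpy, scipy, OpenCV 4.12 (cv2) and the standard library are available. Lean on these libraries where they do the work, as an engineer would, in place of code of your own. Each camera call takes 0.05 s, during which the arm holds its last target. There are 200 camera calls.

## Task

Put the red screwdriver away: draw it up out of the wooden block and hang it on the rack's one empty hook, pushing its shank in from the front between the two prongs and past the spring gate to the back, then lowering the handle onto the prongs behind their upturned tips and letting go, so that the gate is shut again in front of the shank. The empty hook slides loosely along its rail, so look or feel for where it stands. Go gently, never forcing the hook, and leave the tools hanging beside it untouched.

Things in the scene. Friction and masses are not known exactly. Their poses are not given: they have to be found in the camera images.
- rack: Tool rack, fixed to the bench: beech foot 90 x 316 x 14, two dark posts, an aluminium rail along y (its front at x = 4, top below 160). Origin on the underside of the foot, below the line of the hooks; -x is the open front. Five forked hooks point to -x: four clamped ones hold tools at y = -112, -66, 66, 112; the empty one slides between. Prong tops z = 160, tops of the upturned tips z = 168.
- hook_mid (a point): Point on the rack (rack axes, rack x = 0, y = 0, z = 160) at the middle of the empty hook's travel. The hook stands anywhere from y = -22 to 22, not reported; 2 N of friction holds it. Prongs: 7 mm rods 7.5 to either side of the hook's middle (slot 8 wide), tips' axes at x = -31.7. Back face between them: x = -10. The hook's body is 20 wide; beside it is only the rail.
- gate (a joint): Angle (rad) of the empty hook's brass spring gate, a short rod across its slot: 0 shut, up to 1.5 swung in (+x), never outward. It lies 10 mm below the prong tops at rack x = -30.5, its pivot 9 mm to the +y side of the hook's middle. A shank pushed in opens it against about 3 N (5 N with friction); it springs shut once the shank's axis is past x = -17 (it is at -12.8 on the back face).
- red_driver: Screwdriver with red handle, 198 long, 0.09 kg. Its own +y points along it from blade tip to handle end, upright: y up. The long axis lies at x = 0, z = 11.6 of its frame. Blade tip y = -99 (7 wide); shank diameter 5.5 from y = -99 to 11; handle y = 11 to 99, eight-sided, 23 to 25.5 across, flat underneath. Grip the handle.
- red_shoulder (a point): Point on the red screwdriver's long axis at the underside of its handle, where the shank begins (0.5 mm above the lowest edge); axes as body red_driver (y up along the tool). 110 mm above the blade tip, 88 mm below the handle's end.
- block: Wooden tool block, fixed, 64 x 110 x 70, origin under its centre; the red screwdriver stands in its middle hole (diameter 8.5, 62 deep, loose, so it may lean a little). To draw it out, lift it more than 62.
- yellow_driver: Yellow screwdriver hung upright in the rack hook at y = 66, beside the empty hook; handle diameter 25, from 160 to 248 above the bench. Its own +y points up. Not to be touched.
- chisel: Chisel with wooden handle hung upright in the rack hook at y = -66, beside the empty hook; handle diameter 29, from 160 to 280 above the bench. Its own +y points up. Not to be touched.
- yellow_driver_b: Second yellow screwdriver, in the hook at y = -112 of the rack. Its own +y points up. Not to be touched.
- chisel_b: Second chisel, in the hook at y = 112 of the rack; handle up to 280 above the bench. Its own +y points up. Not to be touched.

How it is judged:
On the way, in this order (a step that is already met when the one before it is completed fails the run):
1. the red screwdriver is drawn up out of the block (z of red_shoulder in the frame of block above 0.182 m), for 0.1 s.
2. its shank swings the empty hook's spring gate inward by more than 0.5 rad (value of joint gate above 0.5 rad and contact force between red_driver and rack above 0.5 N), for 0.02 s.
At the end, for the whole second after the job is handed in: The red screwdriver hangs at rest, upright within 0.2 rad, on the empty hook: handle underside on the prongs (red_shoulder 157 to 163.5 mm high in the rack's frame), behind their tips (rack x -19 to -9 mm, y within 27 mm), the gate shut (under 0.15 rad) (z of red_shoulder in the frame of rack between 0.157 and 0.1635 m and x of red_shoulder in the frame of rack between -0.019 and -0.009 m and y of red_shoulder in the frame of rack between -0.027 and 0.027 m and angle between red_driver's own y axis and vertical below 0.2 rad and value of joint gate below 0.15 rad and contact force between red_driver and rack above 0.3 N and linear speed of red_driver below 0.03 m/s); the robot touches nothing.
It fails at once if the screwdriver is forced: it presses on the rack or its hook with over 15 N (contact force between red_driver and rack above 15 N).
It fails at once if the robot itself presses on the rack with over 5 N (contact force between any of the fingers, the arm and rack above 5 N).
It fails at once if a neighbouring tool is touched with over 1 N, by the screwdriver or the robot (contact force between any of red_driver, the fingers, the arm and yellow_driver above 1 N or contact force between any of red_driver, the fingers, the arm and chisel above 1 N or contact force between any of red_driver, the fingers, the arm and yellow_driver_b above 1 N or contact force between any of red_driver, the fingers, the arm and chisel_b above 1 N).
It fails at once if a neighbouring tool is moved by over 10 mm (distance of any of yellow_driver, chisel, yellow_driver_b, chisel_b from where it was at the start of the episode above 0.01 m).
It also fails if it takes over 58 s, if anything falls off the work surface, if the arm or the gripper's body presses on something with over 40 N, if the wrist force passes 120 N, or if a joint passes its speed limit or range.

## Working session

There is one attempt and no reset: what is moved stays moved. The work goes in short steps, Python scripts to look and compute and a shell command to move; the robot and the scene stay as the last step left them, time stands still between calls to the robot, and variables do not carry over. Pictures are saved under pics/ and viewed, at most 11 in all, crops included, and the job is handed in when it is done.

```bash
ls; mkdir -p pics; python3 - <<'E'
from bench import arm, optics, spotter
import cv2,numpy as np
print(arm.state(), arm.grip_point_offset)
for n in ["scene","top","wrist"]:
    c=optics.read_camera(n); cv2.imwrite(f"pics/{n}0.png",c["img"][:,:,::-1])
    print(n,c["intrinsics"].tolist(),c["rvec"],c["tvec"])
    for l in ["red_driver","rack","block","hook_mid","gate","yellow_driver","chisel"]:
        for d in spotter.regions_of(l,n)[:3]: print(l,d["conf"],d["box"])
E
```

```text
pics
{'time_s': 0.0, 'joint_pos': array([-1.37226719e+00,  1.81512134e-01,  1.60795863e+00, -5.12721224e-05,
        1.35381163e+00, -2.06326455e-01]), 'dq': array([-0.00027727,  0.00045805, -0.00082914,  0.00128794,  0.00238013,
        0.00196359]), 'effort': array([ 6.61408503e-04, -4.33869946e+01, -3.41850471e+01,  7.03379628e-02,
        3.84360552e-02, -1.62672495e-04]), 'tool_pos': array([ 0.22636716, -0.52800118,  0.23785026]), 'tool_rot': array([-8.44961777e-04,  9.79579897e-01,  2.01053501e-01, -2.17362069e-05]), 'force': array([-0.18789006,  0.47603463, -0.24693375]), 'torque': array([-0.03674024, -0.09089539,  0.02327435]), 'grip_force': 0.0, 'gripper_width': 0.99859267339986} 0.0187
scene [[399.0819018978079, 0.0, 314.74660249692295], [0.0, 399.0819018978079, 201.5611866775472], [0.0, 0.0, 1.0]] [ 2.08935854 -0.62337838  0.32059079] [-0.58379532  0.1264479   0.8886606 ]
red_driver 0.66 [258.0, 184.5, 15.2, 39.2]
rack 0.64 [319.4, 158.0, 81.6, 135.5]
block 0.63 [241.1, 239.6, 60.3, 45.7]
block 0.51 [329.1, 131.5, 18.0, 67.9]
hook_mid 0.66 [319.9, 158.2, 83.2, 133.7]
gate 
[... 407 characters left out ...]
6 [319.6, 248.0, 16.3, 15.1]
rack 0.59 [264.8, 111.7, 172.0, 86.5]
block 0.96 [298.9, 230.7, 63.4, 47.2]
block 0.64 [371.2, 148.8, 21.5, 26.8]
hook_mid 0.97 [266.2, 111.3, 167.6, 86.2]
hook_mid 0.37 [296.3, 230.0, 66.1, 45.9]
gate 0.6 [321.5, 248.0, 14.7, 15.3]
yellow_driver 0.77 [398.0, 160.4, 27.8, 22.3]
yellow_driver 0.53 [301.8, 128.0, 19.9, 23.1]
chisel 0.67 [272.0, 110.3, 21.0, 45.5]
chisel 0.59 [373.4, 151.0, 18.0, 26.0]
chisel 0.33 [264.9, 111.0, 168.7, 87.3]
wrist [[309.70691628693146, 0.0, 318.6205855021674], [0.0, 309.70691628693146, 198.2283373337766], [0.0, 0.0, 1.0]] [-2.43032016  1.60144878  0.21546809] [-0.57502893 -0.03749011  0.38892671]
block 0.74 [141.6, 3.2, 104.0, 15.5]
```

```bash
python3 - <<'E'
import cv2,numpy as np
t=cv2.imread("pics/top0.png")[90:300,230:470]; s=cv2.imread("pics/scene0.png")[90:310,220:440]
t=cv2.resize(t,(480,420),interpolation=2)
cv2.imwrite("pics/a.png",cv2.resize(cv2.imread("pics/top0.png")[90:290,240:460],None,fx=3,fy=3,interpolation=2))
cv2.imwrite("pics/b.png",cv2.resize(s,None,fx=2.7,fy=2.7,interpolation=2))
E
```

```text
(no output)
```

View pics/a.png

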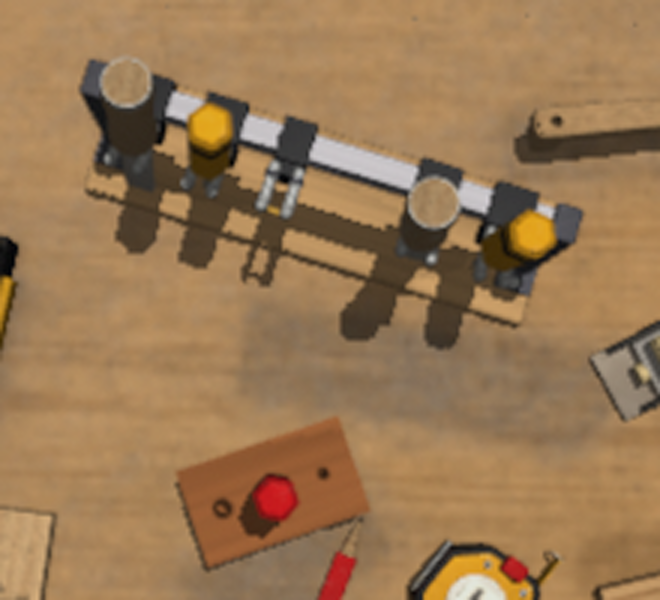

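View pics/b.png

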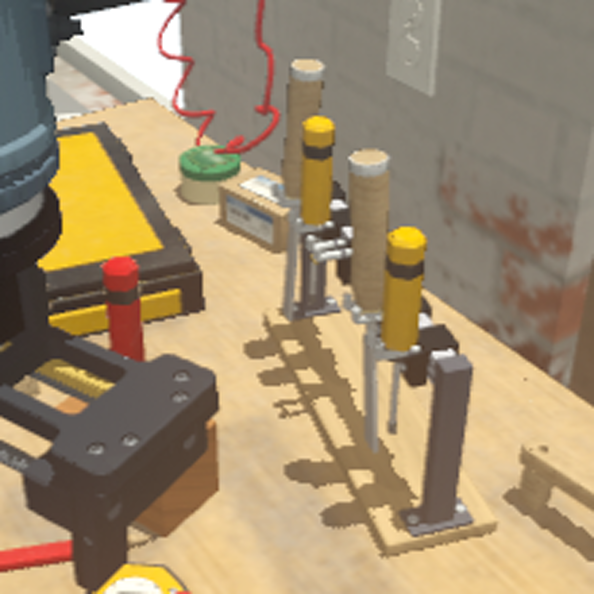

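The top view shows the rack turned about -18°. The empty hook's tips are at px ≈(328,159) and (337,161), towards the yellow driver, and the red handle's top is at ≈(332,256). Next I fit the rack pose and localise everything.

```bash
cat > h.py <<'E'
from bench import arm, optics, spotter
import cv2,numpy as np
from scipy.optimize import least_squares
from scipy.spatial.transform import Rotation as R
def cam(n,save=None):
    c=optics.read_camera(n)
    if save: cv2.imwrite(f"pics/{save}.png",c["img"][:,:,::-1])
    return c
def proj(c,P):
    P=np.atleast_2d(P).astype(float)
    return cv2.projectPoints(P,c["rvec"],c["tvec"],c["intrinsics"],None)[0][:,0]
def projw(c,P):
    q=R.from_rotvec(np.ravel(c["rvec"])).apply(np.atleast_2d(P))+np.ravel(c["tvec"])
    r=np.hypot(q[:,0],q[:,1]); th=np.arctan2(r,q[:,2]); K=c["intrinsics"]
    return K[0,0]*(th/r)[:,None]*q[:,:2]+K[:2,2]
def rk(p,P):  # rack pose x,y,yaw ; P in rack frame
    P=np.atleast_2d(P); c,s=np.cos(p[2]),np.sin(p[2])
    return np.c_[p[0]+c*P[:,0]-s*P[:,1],p[1]+s*P[:,0]+c*P[:,1],P[:,2]]
def onplane(c,uv,z):
    return least_squares(lambda q:(proj(c,[q[0],q[1],z])[0]-uv),[0.6,-0.2]).x
E
python3 - <<'E'
from h import *
c=cam("top"); s=cam("scene")
A=lambda u,v:(u/3+240-.33,v/3+90-.33); B=lambda u,v:(u/2.7+220-.3,v/2.7+90-.3)
xs=-.0128
top=[((xs,.112,.28),A(126,82)),((xs,-.066,.28),A(433,202)),((xs,.066,.248),A(210,128)),((xs,-.112,.248),A(531,234))]
sc=[((xs,.112,.28),B(307,69)),((xs,-.066,.28),B(369,161)),((xs,.066,.246),B(319,126)),((xs,-.112,.246),B(406,238))]
def res(p):
    return np.r_[(proj(c,rk(p,[a for a,_ in top]))-[b for _,b in top]).ravel(),(proj(s,rk(p,[a for a,_ in sc]))-[b for _,b in sc]).ravel()]
f=least_squares(res,[.7,-.2,-.3]); p=f.x; print("rack",p,f.fun.round(1))
h=[]
for uv in [A(264,206),A(290,213)]:
    w=onplane(c,uv,.168); d=w-p[:2]; cs,sn=np.cos(p[2]),np.sin(p[2]); print("tip rack",cs*d[0]+sn*d[1],-sn*d[0]+cs*d[1])
# driver: handle top (z~.206?) from both cams, triangulate
g=least_squares(lambda q:np.r_[proj(c,q)[0]-A(275,497),proj(s,q)[0]-B(121,266)],[.5,-.2,.2]); print("red top",g.x,g.fun)
print("block centre if hole there:",onplane(c,A(272,493),.07))
for z in (.19,.2,.21): print(z,onplane(c,A(275,497),z))
print(onplane(c,A(222,508),.07),onplane(c,A(323,473),.07))
for uv in [A(178,471),A(335,418),A(368,510),A(207,570)]: print(onplane(c,uv,.07))
E
```

```text
rack [ 0.57638727 -0.32773014 -0.33480076] [-2.9 -0.5  6.8 -0.8 -1.3 -0.8 -0.6  2.1 -1.5 -3.4  3.1 -1.4 -0.1 -1.
 -2.9 -0.5]
tip rack -0.029566907916626313 0.028015399307764432
tip rack -0.028310148495112816 0.012495155147355531
red top [ 0.39215192 -0.29990843  0.20371805] [ 0.01955704 -0.03945578 -0.0500727   0.00277202]
block centre if hole there: [ 0.38955344 -0.29866726]
0.19 [ 0.39157101 -0.29995286]
0.2 [ 0.39194767 -0.2998979 ]
0.21 [ 0.39232433 -0.29984293]
[ 0.37955269 -0.2669247 ] [ 0.40274008 -0.33103009]
[ 0.40257507 -0.23839787]
[ 0.4378688  -0.33835554]
[ 0.3797771  -0.35986057]
[ 0.34032479 -0.25802819]
```

```bash
python3 - <<'E'
from h import *
c=cam("top"); s=cam("scene")
A=lambda u,v:(u/3+240-.33,v/3+90-.33); B=lambda u,v:(u/2.7+220-.3,v/2.7+90-.3)
F=[((.158),A(88,190)),((-.158),A(521,325))]
w=[onplane(c,uv,.014) for _,uv in F]; d=w[0]-w[1]; print("foot front",w,np.linalg.norm(d),"yaw",np.arctan2(-d[0],d[1]))
for n,uv in dict(cb=A(126,82),c=A(433,202)).items(): print(n,onplane(c,uv,.28))
for n,uv in dict(y=A(210,128),yb=A(531,234)).items(): print(n,onplane(c,uv,.248))
for n,tu,su in [("cb",A(126,82),B(307,69)),("c",A(433,202),B(369,161)),("y",A(210,128),B(319,122)),("yb",A(531,234),B(406,234))]:
    g=least_squares(lambda q:np.r_[proj(c,q)[0]-tu,proj(s,q)[0]-su],[.5,-.2,.2]); print(n,g.x,g.fun.round(1))
print("tips",onplane(c,A(264,206),.168),onplane(c,A(290,213),.168))
E
```

```text
foot front [array([ 0.59398731, -0.16872949]), array([ 0.50414524, -0.46723046])] 0.31172812408964484 yaw -0.29235333440031624
cb [ 0.60044165 -0.22207826]
c [ 0.54134862 -0.37584814]
y [ 0.58478966 -0.26317894]
yb [ 0.53085719 -0.43019206]
cb [ 0.60227236 -0.22140037  0.27331942] [ 0.  -0.  -0.1  0. ]
c [ 0.54275079 -0.37677375  0.27348183] [ 0.1 -0.2 -0.2  0. ]
y [ 0.58476622 -0.26319794  0.24818052] [ 0. -0. -0.  0.]
yb [ 0.53159135 -0.43075005  0.24716856] [ 0.3 -0.4 -0.5  0.1]
tips [ 0.55766737 -0.29155515] [ 0.55375469 -0.30662659]
```

```bash
cat >> h.py <<'E'
def rows(target,yaw=None):
    s=arm.state(); q=s["tool_rot"]; r=R.from_quat([q[1],q[2],q[3],q[0]]); M=r.as_matrix()
    d=M.T@(np.array(target)-s["tool_pos"])*100
    cur=np.arctan2(M[1,1],M[0,1]); out=0
    if yaw is not None: out=-((yaw-cur+np.pi/2)%np.pi-np.pi/2)
    print("shift cm",d.round(2),"turn",round(out,3),"| pos",s["tool_pos"].round(4),"yaw",round(cur,4),"zax",M[:,2].round(3),"F",s["force"].round(1),"w",round(s["gripper_width"],3),"g",round(s["grip_force"],1),"t",round(s["time_s"],2))
E
python3 - <<'E'
from h import *
rows([.3915,-.2995,.245],-.30)
c=cam("wrist"); M=R.from_rotvec(np.ravel(c["rvec"])).as_matrix(); C=-M.T@np.ravel(c["tvec"]); s=arm.state(); q=s["tool_rot"]
T=R.from_quat([q[1],q[2],q[3],q[0]]).as_matrix(); print("cam in tool",T.T@(C-s["tool_pos"]),"axis",T.T@M[2],"camx",T.T@M[0])
E
```

```text
shift cm [ 24.19 -14.55  -0.63] turn -0.866 | pos [ 0.2265 -0.5285  0.2387] yaw -1.166 zax [-0. -0. -1.] F [-0.1  0.2 -1. ] w 1.003 g 0.0 t 1.4
cam in tool [ 6.70193899e-02 -3.28824385e-05 -1.46246376e-01] axis [-2.64237364e-01  7.42292494e-05  9.64457677e-01] camx [6.64493866e-04 9.99999774e-01 1.05090018e-04]
```

```bash
python3 -m crank '[[[1,6,-3.6,-0.6,-0.18],[1,12,-7.2,-0.6,-0.36],[1,18,-10.8,-0.6,-0.54],[1,24.2,-14.5,-0.6,-0.72],[1,24.2,-14.5,-0.6,-0.87]]]'; python3 - <<'E'
from h import *
c=cam("wrist","w1"); t=cam("top","t1"); rows([.3915,-.2995,.164],-.30)
d=spotter.regions_of("red_driver","wrist"); print([(x["conf"],x["box"]) for x in d[:2]])
print(projw(c,[[.392,-.300,.206],[.3905,-.299,.118],[.3905,-.299,.07]]))
E
```

```text
time_s: 2.08
tool_pos: [0.3931, -0.2975, 0.245]
tool_rot: [0.0, 0.801, 0.598, 0.0]
force: [0.7, -1.0, 0.4]
gripper_width: 1.0
grip_force: 0.0
shift cm [-0.26 -0.12  8.09] turn 0.01 | pos [ 0.3933 -0.2974  0.2449] yaw -0.2896 zax [ 0.001  0.    -1.   ] F [-1.3 -0.   0.2] w 0.998 g 0.0 t 2.17
[(0.69, [299.8, 178.4, 39.0, 74.6])]
[[318.83362013 227.46337652]
 [316.86129317 192.65322303]
 [317.10288544 181.50023864]]
```

View pics/w1.png

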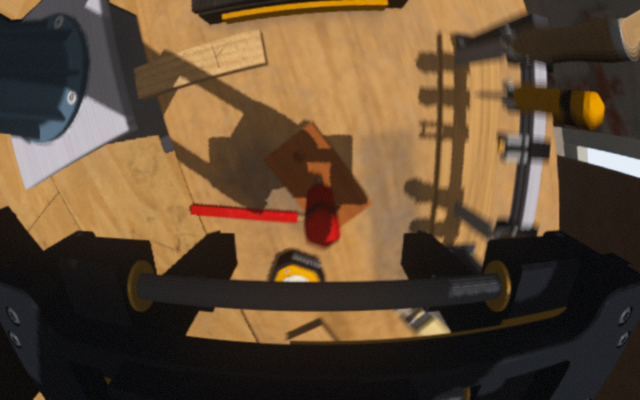

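The handle's top is at px (323,230), midway between the fingers. I descend and grip.

```bash
python3 -m crank '[[[1,-0.3,0,2,0],[1,-0.3,0,4,0],[1,-0.3,0,6,0],[1,-0.3,0,8.1,0],[1,-0.3,0,8.1,0]]]';python3 -m crank '[[[0.2,0,0,0,0],[0,0,0,0,0],[0,0,0,0,0],[0,0,0,0,0],[0,0,0,0,0]]]'
```

```text
time_s: 2.85
tool_pos: [0.3894, -0.3031, 0.1622]
tool_rot: [-0.002, 0.805, 0.594, -0.0]
force: [-0.4, -0.1, 0.3]
gripper_width: 1.002
grip_force: 0.0
time_s: 3.48
tool_pos: [0.391, -0.3028, 0.1639]
tool_rot: [0.0, 0.804, 0.595, 0.0]
force: [0.2, 0.2, 0.2]
gripper_width: 0.46
grip_force: 0.0
```

```bash
python3 -m crank '[[[0,0,0,0,0],[0,0,0,0,0],[0,0,0,0,0],[0,0,0,0,0],[0,0,0,0,0]]]'; python3 - <<'E'
from h import *
rows([.40,-.30,.30],-.30)
E
```

```text
time_s: 4.1
tool_pos: [0.3909, -0.3028, 0.1637]
tool_rot: [-0.0, 0.804, 0.595, -0.0]
force: [-0.7, 0.9, -0.0]
gripper_width: 0.259
grip_force: 30.0
shift cm [  0.53   0.79 -13.63] turn 0.004 | pos [ 0.3909 -0.3028  0.1637] yaw -0.296 zax [-0. -0. -1.] F [-0.7  0.9 -0. ] w 0.259 g 30.0 t 4.1
```

```bash
python3 -m crank '[[[0,0,0,-2,0],[0,0,0,-4,0],[0,0,0,-6.5,0],[0,0,0,-9,0],[0,0,0,-9,0]]]'; python3 - <<'E'
from h import *
c=cam("wrist","w2"); t=cam("top","t2"); s=cam("scene","s2"); rows([.46,-.28,.254],-.30)
im=cv2.imread("pics/w2.png")[60:320,260:600]; cv2.imwrite("pics/w2c.png",cv2.resize(im,None,fx=2.2,fy=2.2,interpolation=2))
a=cv2.resize(cv2.imread("pics/t2.png")[90:290,260:440],None,fx=2.2,fy=2.9,interpolation=2)
b=cv2.resize(cv2.imread("pics/s2.png")[100:300,220:400],(396,580),interpolation=2)
cv2.imwrite("pics/ts2.png",np.hstack([a,b]))
E
```

```text
time_s: 4.72
tool_pos: [0.3917, -0.3037, 0.2555]
tool_rot: [0.002, 0.804, 0.595, 0.0]
force: [0.5, -0.3, -1.6]
gripper_width: 0.257
grip_force: 30.0
shift cm [ 4.16  6.   -0.17] turn 0.004 | pos [ 0.3905 -0.3023  0.2524] yaw -0.296 zax [-0.001  0.001 -1.   ] F [ 0.6 -0.4 -1.2] w 0.256 g 30.0 t 4.88
```

View pics/w2c.png

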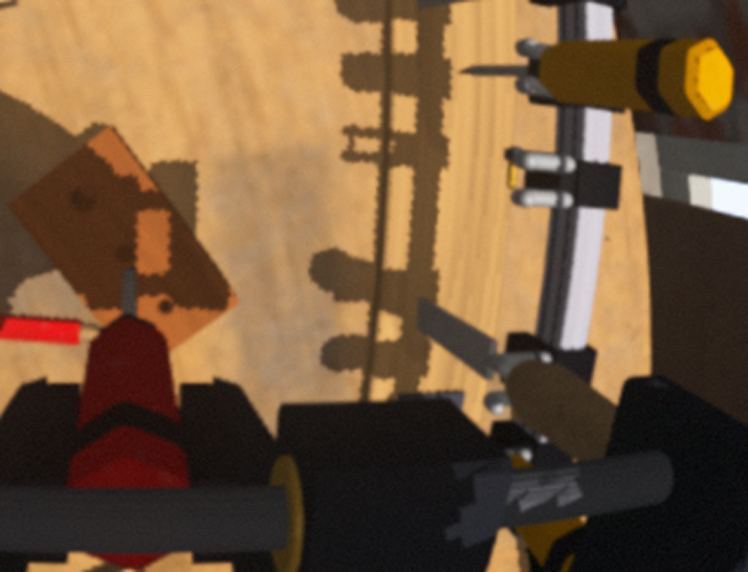

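View pics/ts2.png

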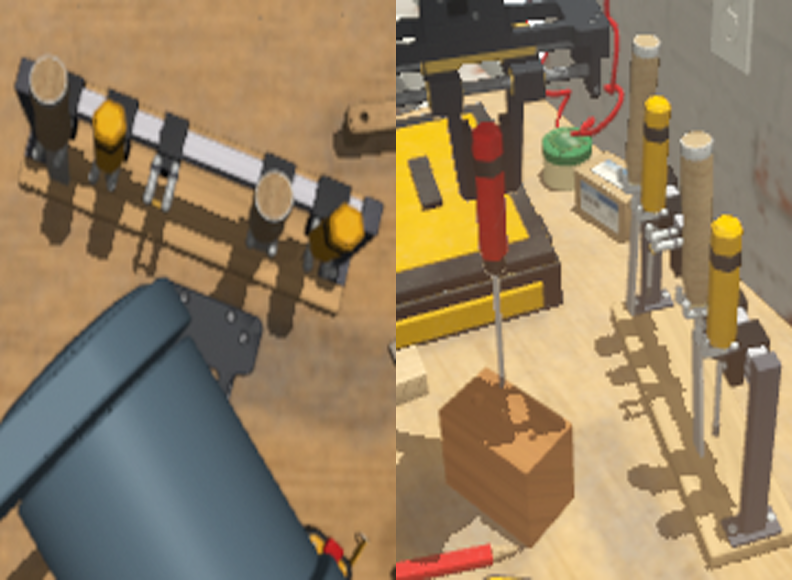

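The driver is held upright and clear of the block. The hook's tips are at wrist px ≈(494,131) and (495.5,149.5), with the brass gate between them at (493,139.5).

```bash
cat >> h.py <<'E'
def wplane(c,uv,z):
    K=c["intrinsics"]; d=(np.array(uv)-K[:2,2])/K[0,0]; th=np.hypot(*d); u=d/th
    ray=np.r_[np.sin(th)*u,np.cos(th)]; M=R.from_rotvec(np.ravel(c["rvec"])).as_matrix()
    C=-M.T@np.ravel(c["tvec"]); r=M.T@ray; return (C+r*(z-C[2])/r[2])[:2]
E
python3 - <<'E'
from h import *
c=cam("wrist"); W=lambda u,v:(u/2.2+260-.27,v/2.2+60-.27)
s=arm.state(); T=s["tool_pos"]; print(T)
print("pred shoulder,blade",(projw(c,[[T[0],T[1],T[2]-.0457],[T[0],T[1],T[2]-.1557]])-[260,60])*2.2)
L=wplane(c,W(516,155),.166);Rr=wplane(c,W(518,198),.166);g=wplane(c,W(513,176),.150)
print("tips",L,Rr,"mid",(L+Rr)/2,"yaw",np.arctan2(-(L-Rr)[0],(L-Rr)[1]),np.linalg.norm(L-Rr),"gate",g)
a=[wplane(c,W(*p),.16) for p in [(569,30),(558,215),(547,330)]]; print("rail front edge",a)
for i,j in[(0,1),(1,2),(0,2)]: d=a[i]-a[j]; print(np.arctan2(-d[0],d[1]))
print("prongs back",wplane(c,W(572,163),.160),wplane(c,W(572,198),.160))
E
```

```text
[ 0.39042364 -0.30219681  0.25219287]
pred shoulder,blade [[130.56927776 351.40952028]
 [130.49001903 271.48908232]]
tips [ 0.54810075 -0.28489172] [ 0.54557584 -0.30129168] mid [ 0.54683829 -0.2930917 ] yaw -0.152759009106302 0.01659318857533546 gate [ 0.55427919 -0.29617512]
rail front edge [array([ 0.59118976, -0.24243576]), array([ 0.56762932, -0.3145582 ]), array([ 0.555447 , -0.3617937])]
-0.3157441996833431
-0.252405666063814
-0.2909600381252054
prongs back [ 0.57892155 -0.29531428] [ 0.5761739  -0.30942429]
```

```bash
python3 - <<'E'
from h import *
c=cam("wrist"); W=lambda u,v:(u/2.2+260-.27,v/2.2+60-.27)
for z in (0,.2,.4): print(z,wplane(c,W(640,150),z))
t=cam("top"); print(onplane(t,(320,2),0))
rows([.5045,-.2807,.225],-.30)
E
```

```text
0 [ 0.75872487 -0.33789718]
0.2 [ 0.58363144 -0.28776843]
0.4 [ 0.40853801 -0.23763969]
[ 0.92882182 -0.26940013]
shift cm [ 5.39 10.28  2.73] turn 0.004 | pos [ 0.3905 -0.3023  0.2524] yaw -0.296 zax [-0.001  0.002 -1.   ] F [-0.1  0.7 -0.6] w 0.262 g 30.0 t 5.03
```

View pics/s2.png

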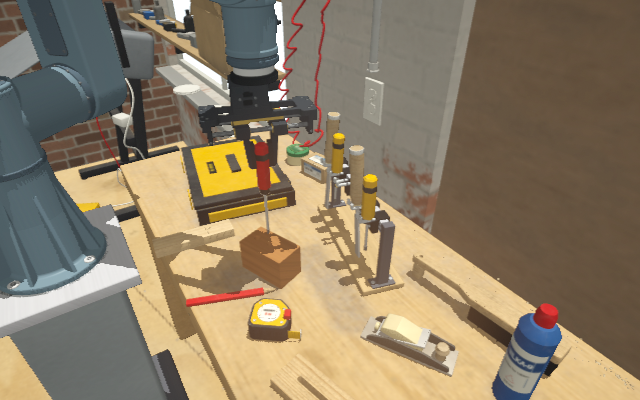

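The driver hangs straight from the gripper (px (262,165)), the bench behind the rack is clear, and the wall lies beyond it. I move to about 85 mm in front of the hook.

```bash
python3 -m crank '[[[0,1.3,2.5,0,0],[0,2.7,5,0,0],[0,4.0,7.6,1,0],[0,5.4,10.3,2.5,0],[0,5.4,10.3,2.5,0]]]'; python3 - <<'E'
from h import *
c=cam("wrist","w3"); rows([.5045,-.2807,.225],-.30)
im=cv2.imread("pics/w3.png")[90:330,270:520]; cv2.imwrite("pics/w3c.png",cv2.resize(im,None,fx=2.4,fy=2.4,interpolation=2))
E
```

```text
time_s: 5.65
tool_pos: [0.5055, -0.2799, 0.2262]
tool_rot: [-0.002, 0.803, 0.596, -0.0]
force: [-0.4, 0.3, -1.5]
gripper_width: 0.259
grip_force: 30.0
shift cm [-0.04 -0.03  0.21] turn 0.005 | pos [ 0.5049 -0.2804  0.2271] yaw -0.2946 zax [-0.003  0.002 -1.   ] F [-0.6 -0.8  0.5] w 0.259 g 30.0 t 5.7
```

View pics/w3c.png

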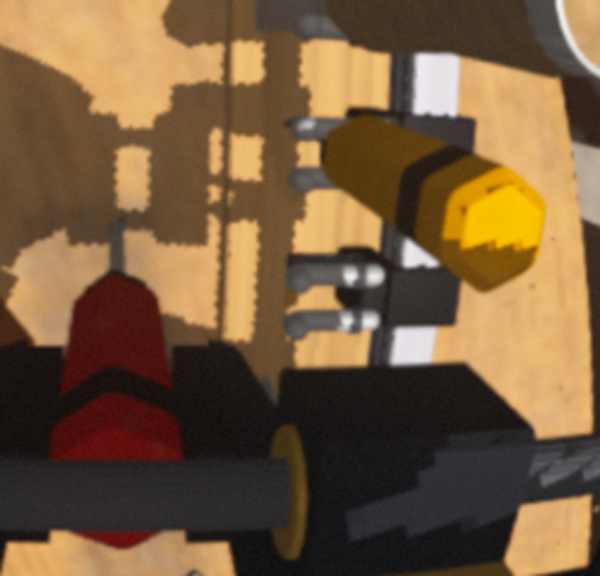

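```bash
python3 - <<'E'
from h import *
c=cam("wrist"); W=lambda u,v:(u/2.4+270-.3,v/2.4+90-.3)
s=arm.state(); T=s["tool_pos"]; q=s["tool_rot"]; M=R.from_quat([q[1],q[2],q[3],q[0]]).as_matrix()
loc=lambda uv,z:((M.T@np.r_[wplane(c,uv,z)-T[:2],0])*1000).round(1)[:2]
print(T)
for n,uv,z in [("tipL",(300,272),.166),("tipR",(299,323),.166),("pL mid",(330,272),.160),("pR mid",(330,321),.160),("pL back",(372,274),.16),("pR back",(372,320),.16),("yL",(296,126),.166),("yR",(300,178),.166),("rail f1",(397,80),.16),("rail f2",(385,340),.16),("rail b1",(460,80),.16),("rail b2",(434,350),.16),("blade",(117,222),.073)]:
    print(n,loc(W(*uv),z))
print((projw(c,[[T[0],T[1],T[2]-.1557]])-[270,90])*2.4)
E
```

```text
[ 0.5046966  -0.28088199  0.22784448]
tipL [ 7.7 53.5]
tipR [-8.4 54.4]
pL mid [ 5.9 64.6]
pR mid [-10.1  66. ]
pL back [ 5.3 78.6]
pR back [-10.   80.2]
yL [50.7 50. ]
yR [35.7 51.8]
rail f1 [65.3 82.5]
rail f2 [-16.9  85.5]
rail b1 [ 66.7 103.8]
rail b2 [-20.9 103.8]
blade [ 2.2 -1.1]
[[118.93135512 226.02159383]]
```

```bash
python3 -m crank '[[[0,-0.15,1,0.3,0.0],[0,-0.15,2,0.3,0.0],[0,-0.15,3,0.3,0.0],[0,-0.15,3.8,0.3,0.0],[0,-0.15,3.8,0.3,0.0]]]'; python3 - <<'E'
from h import *
c=cam("wrist","w4"); rows([.5045,-.2807,.225],-.30)
im=cv2.imread("pics/w4.png")[110:310,260:460]; cv2.imwrite("pics/w4c.png",cv2.resize(im,None,fx=3,fy=3,interpolation=2))
E
```

```text
time_s: 6.38
tool_pos: [0.5416, -0.2939, 0.2256]
tool_rot: [-0.0, 0.804, 0.595, -0.0]
force: [-0.4, -1.2, -0.6]
gripper_width: 0.257
grip_force: 30.0
shift cm [ 0.17 -3.9   0.06] turn 0.004 | pos [ 0.5413 -0.2937  0.2256] yaw -0.2957 zax [-0.  0. -1.] F [ 0.9 -0.3 -1. ] w 0.26 g 30.0 t 6.42
```

View pics/w4c.png

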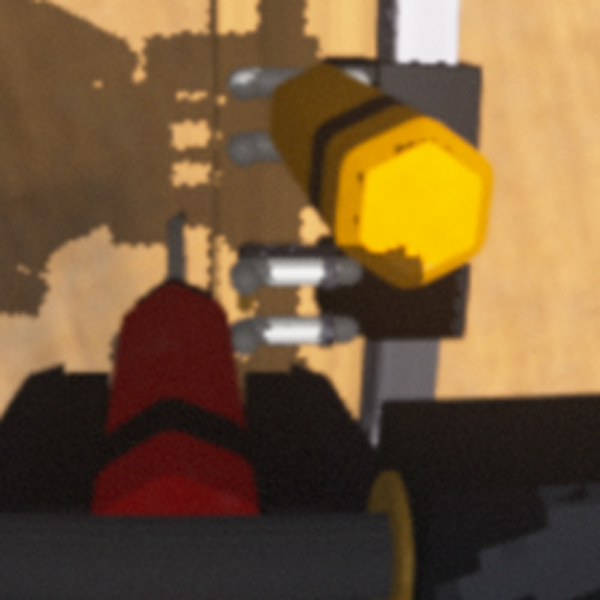

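```bash
python3 - <<'E'
from h import *
c=cam("wrist"); W=lambda u,v:(u/3+260-.33,v/3+110-.33)
s=arm.state(); T=s["tool_pos"]; q=s["tool_rot"]; M=R.from_quat([q[1],q[2],q[3],q[0]]).as_matrix()
loc=lambda uv,z:((M.T@np.r_[wplane(c,uv,z)-T[:2],0])*1000).round(1)[:2]
for n,uv,z in [("tipL",(247,273),.166),("tipR",(247,334),.166),("pL mid",(300,271),.160),("pR mid",(300,330),.160),("pL back",(350,270),.16),("pR back",(347,330),.16),("yL",(247,83),.166),("yR",(247,149),.166),("gate",(247,303),.15)]: print(n,loc(W(*uv),z))
z=T[2]
for zz in (z-.0457+.088,z-.0457,.16,z-.1557): print((projw(c,[[T[0],T[1],zz]])-[260,110])*3)
E
```

```text
tipL [ 9.1 15.8]
tipR [-5.8 16.2]
pL mid [ 8. 29.]
pR mid [-6.9 29.6]
pL back [ 8.2 41.1]
pR back [-7.  41.2]
yL [52.8 15.1]
yR [37.9 15.3]
gate [-3.2 17.3]
[[177.72826528 549.70712369]]
[[177.28301963 329.39116344]]
[[177.22417886 301.95505223]]
[[177.04388879 219.96068601]]
```

```bash
python3 -m crank '[[[0,0.05,0.3,0,0],[0,0.05,0.6,0,0],[0,0.05,0.8,0,0],[0,0.05,1,0,0],[0,0.05,1.2,0,0]]]'; python3 -m crank '[[[0,0,0.15,0,0],[0,0,0.3,0,0],[0,0,0.3,0,0]]]'
```

```text
time_s: 7.1
tool_pos: [0.5529, -0.2968, 0.2257]
tool_rot: [-0.0, 0.804, 0.595, -0.0]
force: [0.5, -0.3, -0.1]
gripper_width: 0.26
grip_force: 30.0
time_s: 7.48
tool_pos: [0.5552, -0.2974, 0.2255]
tool_rot: [-0.001, 0.804, 0.595, -0.0]
force: [-3.1, 1.0, 0.9]
gripper_width: 0.263
grip_force: 30.0
```

Opposing force is 3.3 N purely along the rack's -x, so this is the gate. I continue.

```bash
python3 -m crank '[[[0,0,0.2,0,0],[0,0,0.4,0,0],[0,0,0.6,0,0],[0,0,0.6,0,0]]]'; python3 - <<'E'
from h import *
c=cam("wrist","w5"); rows([.5045,-.2807,.225],-.30)
im=cv2.imread("pics/w5.png")[110:310,260:460]; cv2.imwrite("pics/w5c.png",cv2.resize(im,None,fx=3,fy=3,interpolation=2))
E
```

```text
time_s: 7.98
tool_pos: [0.5613, -0.2996, 0.2254]
tool_rot: [0.0, 0.804, 0.595, -0.0]
force: [-2.3, -0.4, -2.2]
gripper_width: 0.258
grip_force: 30.0
shift cm [ 0.15 -5.99  0.05] turn 0.004 | pos [ 0.5614 -0.2996  0.2255] yaw -0.2961 zax [-0. -0. -1.] F [-3.5 -0.3 -1.5] w 0.259 g 30.0 t 8.03
```

View pics/w5c.png

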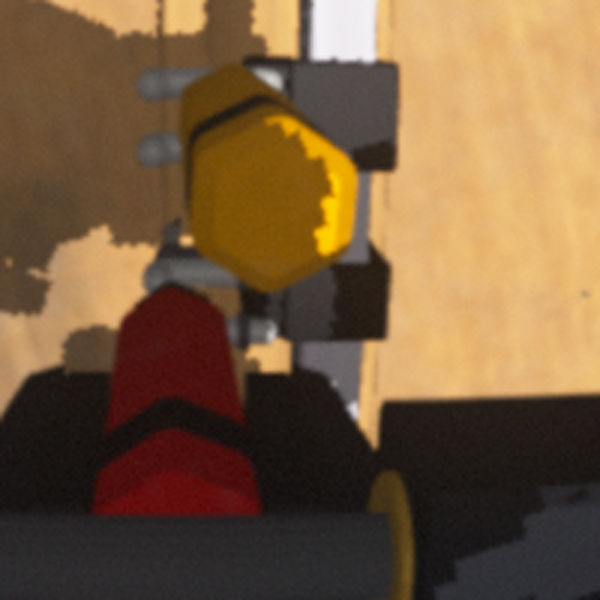

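The shank is between the prongs: the tips are now left of it, at px (157,273), and the force is about 3 N. I go deeper.

```bash
python3 -m crank '[[[0,0,0.2,0,0],[0,0,0.4,0,0],[0,0,0.6,0,0],[0,0,0.8,0,0],[0,0,0.8,0,0]]]'; python3 -m crank '[[[0,0,0.1,0,0],[0,0,0.2,0,0],[0,0,0.2,0,0]]]';python3 -m crank '[[[0,0,0.1,0,0],[0,0,0.2,0,0],[0,0,0.2,0,0]]]'
```

```text
time_s: 8.65
tool_pos: [0.57, -0.3017, 0.2261]
tool_rot: [0.001, 0.804, 0.595, 0.001]
force: [0.3, 0.1, -0.9]
gripper_width: 0.26
grip_force: 30.0
time_s: 9.02
tool_pos: [0.5711, -0.3022, 0.2258]
tool_rot: [0.0, 0.804, 0.595, 0.0]
force: [-0.1, 0.5, 0.5]
gripper_width: 0.261
grip_force: 30.0
time_s: 9.4
tool_pos: [0.5729, -0.3029, 0.2257]
tool_rot: [0.0, 0.804, 0.595, 0.0]
force: [-1.3, -1.0, -0.7]
gripper_width: 0.257
grip_force: 30.0
```

```bash
python3 -m crank '[[[0,0,0.1,0,0],[0,0,0.1,0,0]]]'; python3 -m crank '[[[0,0,0.1,0,0],[0,0,0.1,0,0]]]'
```

```text
time_s: 9.65
tool_pos: [0.5738, -0.3032, 0.2257]
tool_rot: [0.0, 0.804, 0.595, 0.0]
force: [-0.3, 0.7, -0.3]
gripper_width: 0.255
grip_force: 30.0
time_s: 9.9
tool_pos: [0.5748, -0.3035, 0.2257]
tool_rot: [0.0, 0.804, 0.595, 0.0]
force: [-0.1, -1.3, -0.6]
gripper_width: 0.258
grip_force: 30.0
```

```bash
python3 -m crank '[[[0,0,0.1,0,0],[0,0,0.1,0,0]]]'; python3 -m crank '[[[0,0,0.1,0,0],[0,0,0.1,0,0]]]'
```

```text
time_s: 10.15
tool_pos: [0.5756, -0.3037, 0.2256]
tool_rot: [-0.0, 0.804, 0.595, -0.0]
force: [-0.8, 0.1, 0.2]
gripper_width: 0.26
grip_force: 30.0
time_s: 10.4
tool_pos: [0.5762, -0.3038, 0.2256]
tool_rot: [-0.001, 0.804, 0.595, -0.0]
force: [-2.0, 1.3, 0.7]
gripper_width: 0.259
grip_force: 30.0
```

Light contact with the back face (about 2.3 N). I back off 1 mm and lower.

```bash
python3 -m crank '[[[0,0,-0.1,0,0],[0,0,-0.1,0.4,0],[0,0,-0.1,0.8,0],[0,0,-0.1,1.2,0],[0,0,-0.1,1.2,0]]]'; python3 -m crank '[[[0,0,0,0.15,0],[0,0,0,0.3,0],[0,0,0,0.3,0]]]';
```

```text
time_s: 11.02
tool_pos: [0.5756, -0.3036, 0.213]
tool_rot: [-0.0, 0.804, 0.595, -0.0]
force: [-1.5, 0.7, -1.5]
gripper_width: 0.261
grip_force: 30.0
time_s: 11.4
tool_pos: [0.5756, -0.3037, 0.2106]
tool_rot: [-0.0, 0.804, 0.595, -0.0]
force: [-1.5, 0.9, -1.1]
gripper_width: 0.259
grip_force: 30.0
```

```bash
python3 -m crank '[[[0,0,0,0.1,0],[0,0,0,0.2,0],[0,0,0,0.2,0]]]'
```

```text
time_s: 11.78
tool_pos: [0.5757, -0.3037, 0.2086]
tool_rot: [-0.0, 0.804, 0.595, -0.0]
force: [-1.7, 0.7, -0.9]
gripper_width: 0.257
grip_force: 30.0
```

```bash
python3 -m crank '[[[0,0,-0.05,0.1,0],[0,0,-0.05,0.1,0]]]'; python3 -m crank '[[[0,0,0,0.1,0],[0,0,0,0.1,0]]]'
```

```text
time_s: 12.02
tool_pos: [0.5754, -0.3036, 0.2076]
tool_rot: [0.0, 0.804, 0.595, 0.0]
force: [-0.7, -0.6, -1.4]
gripper_width: 0.259
grip_force: 30.0
time_s: 12.28
tool_pos: [0.5754, -0.3036, 0.2066]
tool_rot: [0.0, 0.804, 0.595, 0.0]
force: [-1.8, -1.1, -0.4]
gripper_width: 0.261
grip_force: 30.0
```

```bash
python3 -m crank '[[[0,0,0,0.1,0],[0,0,0,0.1,0]]]'; python3 - <<'E'
from h import *
c=cam("scene","s6"); rows([.5,-.3,.2],-.30)
a=cv2.resize(c["img"][120:270,300:420,::-1],None,fx=4,fy=4,interpolation=2); cv2.imwrite("pics/s6c.png",a)
E
```

```text
time_s: 12.52
tool_pos: [0.5753, -0.3036, 0.2056]
tool_rot: [0.0, 0.804, 0.595, 0.0]
force: [-0.1, -0.4, -1.0]
gripper_width: 0.259
grip_force: 30.0
shift cm [-1.85 -7.31  0.57] turn 0.004 | pos [ 0.5753 -0.3036  0.2057] yaw -0.296 zax [ 0.  0. -1.] F [ 0.1 -0.2 -1. ] w 0.261 g 30.0 t 12.57
```

View pics/s6c.png

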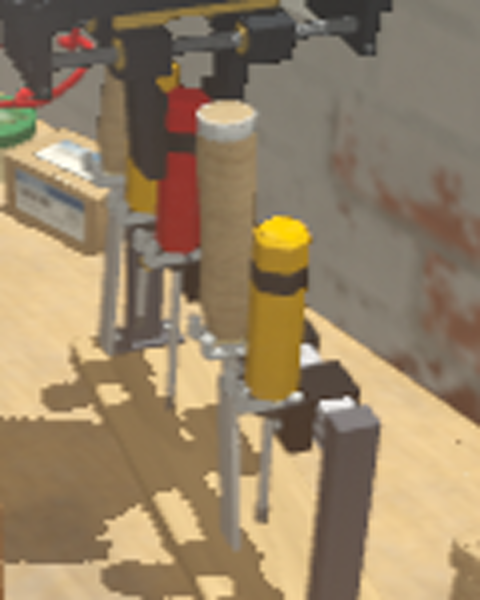

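The driver stands in the hook with the handle just above the prongs (crop px (180,250)). I lower in 1 mm steps until it bears.

```bash
python3 -m crank '[[[0,0,0,0.1,0],[0,0,0,0.1,0]]]'; python3 -m crank '[[[0,0,0,0.05,0],[0,0,0,0.05,0]]]'
```

```text
time_s: 12.82
tool_pos: [0.5754, -0.3038, 0.2053]
tool_rot: [0.0, 0.804, 0.595, 0.0]
force: [-1.5, 0.2, 3.0]
gripper_width: 0.26
grip_force: 30.0
time_s: 13.08
tool_pos: [0.5754, -0.3038, 0.2051]
tool_rot: [0.001, 0.804, 0.595, 0.0]
force: [-1.1, 0.3, 4.4]
gripper_width: 0.261
grip_force: 30.0
```

Seated at about 4–5 N. I release, then rise.

```bash
python3 -m crank '[[[0.3,0,0,-0.05,0],[0.4,0,0,-0.05,0],[0.5,0,0,-0.05,0],[0.6,0,0,-0.05,0],[0.6,0,0,-0.05,0]]]'; python3 -m crank '[[[0.6,0,0,-1,0],[0.6,0,0,-3,0],[0.6,0,0,-6,0],[0.6,0,0,-10,0],[0.6,0,0,-12,0]]]'; python3 - <<'E'
from h import *
c=cam("scene","s7"); w=cam("wrist","w7"); rows([.5,-.3,.2],-.30)
a=cv2.resize(c["img"][120:270,300:420,::-1],(440,550),interpolation=2); b=cv2.resize(w["img"][100:300,240:380,::-1],(350,550),interpolation=2); cv2.imwrite("pics/s7c.png",np.hstack([a,b]))
E
```

```text
time_s: 13.7
tool_pos: [0.5752, -0.3036, 0.2046]
tool_rot: [-0.0, 0.804, 0.595, -0.0]
force: [-0.6, 1.4, 0.1]
gripper_width: 0.596
grip_force: 0.0
time_s: 14.32
tool_pos: [0.5761, -0.3042, 0.3292]
tool_rot: [0.003, 0.804, 0.595, 0.001]
force: [0.9, 0.2, -0.7]
gripper_width: 0.6
grip_force: 0.0
shift cm [-1.78 -7.49 12.83] turn 0.004 | pos [ 0.5762 -0.3043  0.3286] yaw -0.2959 zax [ 0.005 -0.004 -1.   ] F [-0.4 -1.4  0. ] w 0.6 g 0.0 t 14.43
```

View pics/s7c.png

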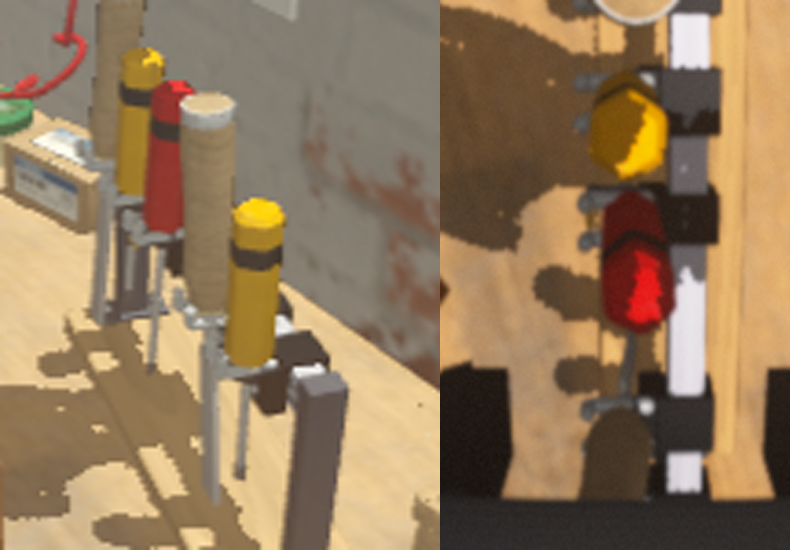

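The red driver hangs on the hook behind both tips, parallel to the yellow one, and the gripper is clear above it. Handing in.

```bash
python3 -m crank '[[[0.6,0,0,-1,0],[0.6,0,0,-1,0],[0.6,0,0,-1,0],[0.6,0,0,-1,0],[0.6,0,0,-1,0]]]'; python3 -c "
from bench import arm; print(arm.hand_in())"
```

```text
time_s: 15.05
tool_pos: [0.5751, -0.3036, 0.3342]
tool_rot: [-0.0, 0.804, 0.595, -0.0]
force: [-0.3, -0.3, 0.1]
gripper_width: 0.6
grip_force: 0.0
the job is handed in; nothing more can be done
None
```

I hung the red screwdriver on the empty hook behind its tips and handed the job in at about 15 s; hand-in returned no verdict. I didn't see the gate shut, but its push on the shank fell to zero once the shank was past it.

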